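# Make up two desk kits

### The arm

A 6-joint arm with a two-finger parallel gripper is mounted at the origin on the work surface. World frame = base frame: x ahead of the robot, y to its left, z up, the work surface at z = 0. Lengths are in m, angles in rad, forces in N, time in s.
With the tool pointing down it reaches from about 0.425 to 0.95 m from the base axis. Payload 14.7 kg.
Tool frame: the origin (TCP) lies between the finger pads; the fingertips stand 14 mm ahead of it and the grasp point (between the pads) lies 5 mm behind it (ctrl.nose_length is the distance from the TCP to the fingertips, in m); z points along the fingers, y is the line along which they close (so a half turn about z gives the same grasp; the last joint's range is limited). The gripper opens to 85 mm and grips with 20 to 120 N. Pads are 22 mm wide; open, the fingers measure 114 mm over their backs; the gripper's body (76 mm by 85 mm) begins 54 mm behind the grasp point. The pads swing forward as they close: fully open they stand 13 mm farther back than shut.
Start: joints at [1.263, 0.48, 1.596, -0, 1.065, -0.047], TCP at [0.168, 0.628, 0.245] pointing down, gripper open.
Joint ranges: [-2.75, 2.75], [-0.82, 2.05], [0.23, 2.67], [-1.56, 4.7], [0.09, 2.69], [-2.92, 2.92]. Speed limits (rad/s): [1.89, 1.89, 2.39, 3.01, 3.01, 3.01].

### API

Orientations are given as a unit quaternion [x, y, z, w].
In Python, from bench import sensors, vision, ctrl gives the robot as it stands.
- The arm moves only by the shell command python3 -m creep 'ROWS'. ROWS is JSON, a list of rows, each an object with "travel": the shift along the world's x, y, z in cm, a list of three; "twist": the turn about the world's z in rad; "gripper": the opening, from -1 (shut) to 1 (fully open), so that 0 is half open. A call has 1 to 20 rows; each row shifts and turns the commanded pose from where the row before left it; what a row does not reach is not made up. A row lasts 1/8 s, in which the tool goes at most 62.5 mm and 10.7 degrees, less where a joint would pass 70% of its speed; a pose out of reach is approached as far as the arm can. A call with a gripper value outside its range is refused whole. The fingers move at their own pace and stop on an object; the grip force is fixed at half the most. Time passes only in rows, so rows that do not move let the fingers close. It gives the time, the measured TCP pose, the force, the opening and the grip force at its end, in the units of the state.
- sensors.observe(): the state, without advancing time (a new reading comes with each control period).
- vision.camera(name): name is "scene" or "top"; returns the picture (420x560x3 uint8, red, green, blue); there is no depth.
- vision.get_calibration(name): a dict with "mtx" (3x3 intrinsics, pixels), "origin" and "attitude" of the camera in the world. Camera axes: x right, y up, looking along -z (the intrinsics and any distortion apply to the point x, -y, -z); pixel columns grow to the right and rows downward; lengths in m; the calibration is good to about 2 mm. A picture is of the moment at which its call begins. get_calibration takes no time and is no camera call.
- ctrl.hand_in(): hands the job in; it is judged then, once.
The state is a dict: "time": time; "joint_pos": joint angles; "qvel": joint speeds; "joint_efforts": joint torques, N m; "tcp_pos": TCP position; "tcp_rot": TCP orientation; "ft_force": force on the tool from outside, world axes, zero at the start; "wrist_torque": the same for the moment, N m; "grip_width": finger opening in m; "gripper_force": force on a finger pad.
Only numpy, scipy, OpenCV 4.12 (cv2) and the standard library are available. Lean on these libraries where they do the work, as an engineer would, in place of code of your own. Each camera call takes 0.05 s, during which the arm holds its last target. There are 200 camera calls.

### The job

Make up two desk kits from the stock standing on the desk. Blue tray: the green-capped stamp in the middle compartment, with the glue stick in one end compartment and the staple box in the other; yellow tray: the red-capped stamp in the middle compartment and the paper-clip tub in either end compartment. Stand everything upright on the tray floor, one thing to a compartment, and leave the blue-capped stamp, the mug and the mouse where they are.

Things in the scene. Friction and masses are not known exactly. Their poses are not given: they have to be found in the camera images.
- tray_blue: A shallow blue tray, fixed to the desk, with a row of three equal open compartments. 250 mm long (its x axis), 88 mm wide (y), 16 mm high; floor, walls and dividers 4 mm thick. Origin: centre of its underside; the compartment centres lie on its x axis at -82, 0 and +82 mm, each compartment is 78 mm (x) by 80 mm (y) inside, floor 4 mm above the desk. Its long axis points roughly away from the robot; it is on the left or the right side of the desk.
- tray_yellow: A shallow yellow tray, fixed to the desk, with a row of three equal open compartments. 250 mm long (its x axis), 88 mm wide (y), 16 mm high; floor, walls and dividers 4 mm thick. Origin: centre of its underside; the compartment centres lie on its x axis at -82, 0 and +82 mm, each compartment is 78 mm (x) by 80 mm (y) inside, floor 4 mm above the desk. Its long axis points roughly away from the robot; it is on the left or the right side of the desk.
- stamp_green: A round self-inking stamp standing upright: green push cap on a grey waist and black foot. 42 mm diameter at cap and foot, 72 mm tall; the cap is the top 34 mm and is where to grip. Origin: centre of its underside; z up.
- stamp_red: A round self-inking stamp standing upright: red push cap on a grey waist and black foot. 42 mm diameter at cap and foot, 72 mm tall; the cap is the top 34 mm and is where to grip. Origin: centre of its underside; z up.
- glue_stick: A glue stick standing upright, white with an orange cap (top 29 mm). Smooth cylinder, 30 mm diameter, 75 mm tall. Origin: centre of its underside; z up.
- clip_tub: A clear round tub of paper clips with a purple lid (top 14 mm). Rigid, lid fixed; 52 mm diameter at the lid, 51 mm below, 45 mm tall. Origin: centre of its underside; z up.
- staple_box: A small teal box of staples with a white patch on top, lying flat: 50 mm long (x), 34 mm wide (y), 32 mm high. Closed and rigid. Origin: centre of its underside; z up.
- stamp_blue: A round self-inking stamp standing upright: blue push cap on a grey waist and black foot. 42 mm diameter at cap and foot, 72 mm tall; the cap is the top 34 mm and is where to grip. Origin: centre of its underside; z up. Spare stock: stays where it is.
- mug: A white mug, 76 mm across, 80 mm tall, handle on its y side, standing beyond the work. Origin: centre of its underside. Stays where it is.
- mouse: A black computer mouse, about 100 x 58 x 33 mm, lying beyond the work. Origin: centre of its underside. Stays where it is.
Mind the look-alikes: they are no part of the job. There is more than one size of the stamp_red; the job needs the largest. Of the things that look like the glue_stick, take the one that is farthest from the robot's base at the start.

How it is judged:
By the outcome, as a careful person would: the job done as asked, in the order asked, and still so for the second after the job is handed in, with the robot touching nothing.
It also fails if it takes over 115 s, if anything falls off the work surface, if the arm or the gripper's body presses on something with over 40 N, if the wrist force passes 120 N, or if a joint passes its speed limit or range.

## Working session

There is one attempt and no reset: what is moved stays moved. The work goes in short steps, Python scripts to look and compute and a shell command to move; the robot and the scene stay as the last step left them, time stands still between calls to the robot, and variables do not carry over. Pictures are saved under pics/ and viewed, at most 14 in all, crops included, and the job is handed in when it is done.

```bash
mkdir -p pics; python3 - <<'E'
from bench import sensors, vision, ctrl
import cv2
for n in("top","scene"):
    im=vision.camera(n); cv2.imwrite(f"pics/{n}0.png",im[:,:,::-1]); 
    print(vision.get_calibration(n))
print(sensors.observe())
E
```

```text
{'mtx': array([[426.05547016,   0.        , 274.44708658],
       [  0.        , 426.05547016, 208.11877731],
       [  0.        ,   0.        ,   1.        ]]), 'origin': array([0.5239433 , 0.00816146, 0.79223765]), 'attitude': array([-0.00459536,  0.02451329,  0.71339663, -0.70031652])}
{'mtx': array([[487.72344159,   0.        , 278.22392976],
       [  0.        , 487.72344159, 210.86839138],
       [  0.        ,   0.        ,   1.        ]]), 'origin': array([ 0.97303638, -0.37801152,  0.89533974]), 'attitude': array([0.26513863, 0.12103568, 0.3865489 , 0.87500389])}
{'time': 0.1, 'joint_pos': array([ 1.26339806e+00,  4.80787195e-01,  1.59682304e+00,  2.79512736e-05,
        1.06510426e+00, -4.66191141e-02]), 'qvel': array([-1.40802386e-03,  2.62386301e-03, -2.72264985e-05,  1.72608217e-03,
        1.89554865e-04, -5.47358569e-04]), 'joint_efforts': array([ 1.38632509e-03, -9.52253509e+01, -4.31043720e+01, -1.65594060e-04,
        5.40496330e-03,  7.76352158e-05]), 'tcp_pos': array([0.16746469, 0.62768007, 0.24472029]), 'tcp_rot': array([ 1.30027122e-01,  9.91510279e-01, -5.50004138e-04, -1.10801854e-04]), 'ft_force': array([ 1.0380493 ,  0.01706657, -0.47843557]), 'wrist_torque': array([-0.05775925,  0.07178693, -0.0095617 ]), 'gripper_force': 0.0, 'grip_width': 0.08544255386849844}
```

View pics/top0.png

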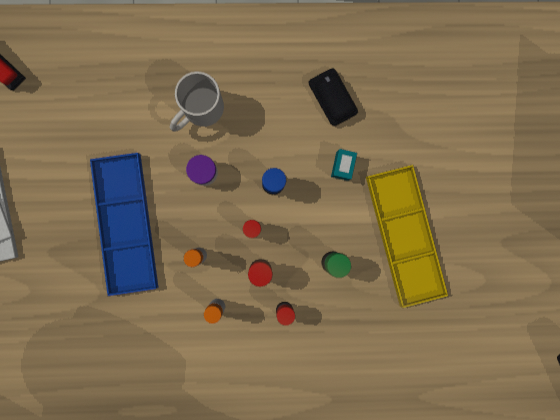

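View pics/scene0.png

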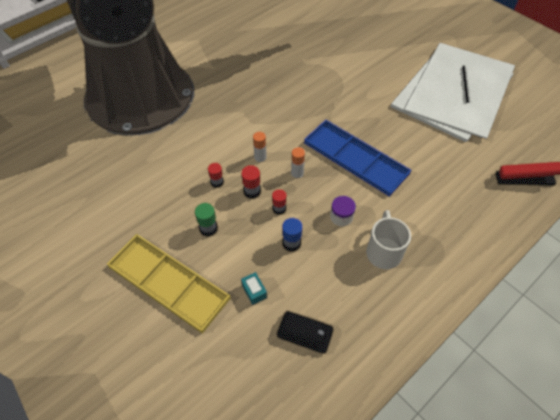

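Top view: red stamps at (252,229), (260,273) and (286,314); glue sticks at (193,258) and (213,314). The green stamp is at (339,265), the tub at (201,169) and the staple box at (345,164). Both trays are clear in the picture.

```bash
cat >h.py <<'E'
import numpy as np, cv2
from scipy.spatial.transform import Rotation as R
from bench import sensors, vision, ctrl
def ray(n,px,z):
    c=vision.get_calibration(n); M=c["mtx"]; px=np.atleast_2d(px).astype(float)
    d=np.c_[(px[:,0]-M[0,2])/M[0,0],-(px[:,1]-M[1,2])/M[1,1],-np.ones(len(px))]
    d=R.from_quat(c["attitude"]).apply(d); o=c["origin"]
    return o+d*((z-o[2])/d[:,2])[:,None]
HUE=dict(red=[(0,5),(172,180)],orange=[(6,14)],green=[(55,82)],blue=[(100,122)],purple=[(125,150)],teal=[(83,98)],yellow=[(22,32)])
def blobs(im,col,amin=60):
    h=cv2.cvtColor(im,cv2.COLOR_RGB2HSV); m=np.zeros(im.shape[:2],np.uint8)
    for a,b in HUE[col]: m|=cv2.inRange(h,(a,150 if col!="purple" else 90,40),(b,255,255))
    m=cv2.morphologyEx(m,cv2.MORPH_CLOSE,np.ones((3,3)))
    cs=cv2.findContours(m,cv2.RETR_EXTERNAL,cv2.CHAIN_APPROX_NONE)[0]
    return [c for c in cs if cv2.contourArea(c)>amin]
def disc(n,c,z):   # centre and diameter of a round top at height z
    p=ray(n,c[:,0],z)[:,:2].astype(np.float32); q,(w,l),a=cv2.minAreaRect(p); return np.array(q),w,l
def rect(n,c,z):
    p=ray(n,c[:,0],z)[:,:2].astype(np.float32); b=cv2.boxPoints(cv2.minAreaRect(p))
    e=[b[1]-b[0],b[2]-b[1]]; e=sorted(e,key=np.linalg.norm); l=e[1]; a=np.arctan2(l[1],l[0]); a=(a+np.pi/2)%np.pi-np.pi/2
    return b.mean(0),np.linalg.norm(e[0]),np.linalg.norm(l),a
E
python3 - <<'E'
from h import *
im=vision.camera("top")
for col,z in dict(red=.07,orange=.073,green=.07,blue=.07,purple=.043).items():
    for c in blobs(im,col):
        r=cv2.boundingRect(c)
        q,w,l=disc("top",c,z); print(col,r,q.round(4),round(w,4),round(l,4),"R",np.hypot(*q).round(3))
for col,z in dict(teal=.03,yellow=.014,blue=.014).items():
    for c in blobs(im,col,250):
        q,w,l,a=rect("top",c,z); print(col,cv2.boundingRect(c),q.round(4),w.round(4),l.round(4),a.round(3))
cv2.imwrite("pics/c.png",cv2.resize(im[200:340,170:310,::-1],(560,560),interpolation=cv2.INTER_CUBIC))
E
```

```text
red (276, 305, 19, 20) [ 0.3743 -0.0268] 0.032 0.0296 R 0.375
red (248, 262, 24, 25) [0.4429 0.0148] 0.0387 0.0402 R 0.443
red (243, 220, 18, 18) [0.5197 0.027 ] 0.0287 0.0287 R 0.52
red (0, 58, 17, 27) [0.7918 0.442 ] 0.0409 0.0286 R 0.907
orange (204, 304, 19, 20) [0.3803 0.094 ] 0.0284 0.0328 R 0.392
orange (184, 249, 19, 18) [0.4732 0.1255] 0.03 0.0284 R 0.49
green (329, 253, 21, 16) [ 0.4641 -0.1232] 0.0372 0.0179 R 0.48
blue (262, 168, 24, 26) [ 0.601  -0.0114] 0.0397 0.0411 R 0.601
blue (90, 153, 68, 142) [0.5327 0.2414] 0.2302 0.0838 R 0.585
purple (186, 155, 30, 29) [0.6258 0.1155] 0.0511 0.0484 R 0.636
teal (332, 149, 25, 31) [ 0.6319 -0.1403] 0.0364 0.0519 -0.235
yellow (366, 165, 82, 143) [ 0.5006 -0.256 ] 0.0921 0.25 0.232
blue (262, 168, 24, 26) [ 0.607  -0.0129] 0.0428 0.0442 -0.803
blue (90, 153, 68, 142) [0.5334 0.2595] 0.0903 0.248 0.126
```

View pics/c.png

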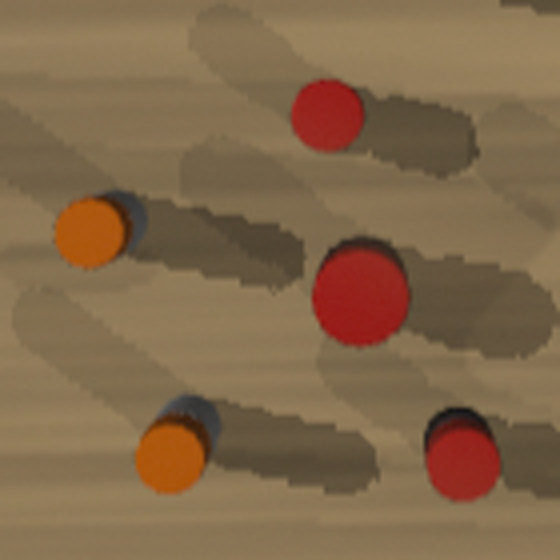

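Three red stamps: (252,229) and (286,314) measure about 29–31 mm across the cap, and (260,273) about 40 mm. The largest is (260,273). 
Glue sticks: (193,258) is 0.490 m from the base and (213,314) is 0.392 m, so I take (193,258). The crop confirms both choices. 
Next I'll fix the green mask and cross-check with the scene view.

```bash
python3 - <<'E'
from h import *
im=vision.camera("top"); h=cv2.cvtColor(im,cv2.COLOR_RGB2HSV); print(h[260:270:4,335:346:4].tolist())
import h as H
m=cv2.inRange(h,(50,90,30),(90,255,255)); m[:, :320]=0; m[:240]=0; m[:,365:]=0
c=max(cv2.findContours(m,0,1)[0],key=cv2.contourArea); print("green",cv2.boundingRect(c),disc("top",c,.07))
s=vision.camera("scene")
for col,z in dict(yellow=.014,blue=.014).items():
    for c in blobs(s,col,1000):
        print(col,cv2.boundingRect(c),rect("scene",c,z))
for col,z in dict(red=.055,orange=.06,green=.055,purple=.038,teal=.02).items():
    for c in blobs(s,col):
        r=cv2.boundingRect(c)
        if 150<r[0]<400: print(col,r,ray("scene",[r[0]+r[2]/2,r[1]+r[3]/2],z)[0].round(4))
E
```

```text
[[[67, 156, 108], [67, 161, 106], [68, 164, 104]], [[66, 143, 107], [66, 151, 105], [67, 154, 104]], [[64, 131, 107], [64, 137, 106], [65, 148, 105]]]
green (325, 252, 26, 25) (array([ 0.45682088, -0.11759072]), 0.04257499799132347, 0.04048381745815277)
yellow (110, 238, 113, 93) (array([ 0.5041047 , -0.26075888], dtype=float32), np.float32(0.08365579), np.float32(0.24665064), np.float32(0.23260081))
blue (306, 122, 103, 73) (array([0.5371728 , 0.25425994], dtype=float32), np.float32(0.0882959), np.float32(0.24472983), np.float32(0.12760651))
red (272, 190, 14, 17) [0.5289 0.0193 0.055 ]
red (242, 166, 18, 22) [0.4452 0.0129 0.055 ]
red (208, 163, 14, 17) [ 0.3801 -0.0355  0.055 ]
orange (292, 148, 12, 16) [0.4742 0.1264 0.06  ]
orange (254, 132, 11, 16) [0.3801 0.0944 0.06  ]
purple (332, 196, 23, 21) [0.6281 0.1145 0.038 ]
```

```bash
python3 -m creep '[{"travel":[3.6,-3.5,0],"twist":0.0485,"gripper":1},{"travel":[3.6,-3.5,0],"twist":0.0485,"gripper":1},{"travel":[3.6,-3.5,0],"twist":0.0485,"gripper":1},{"travel":[3.6,-3.5,0],"twist":0.0485,"gripper":1},{"travel":[3.6,-3.5,0],"twist":0.0485,"gripper":1},{"travel":[3.6,-3.5,0],"twist":0.0485,"gripper":1},{"travel":[3.6,-3.5,0],"twist":0.0485,"gripper":1},{"travel":[3.7,-3.5,0],"twist":0.0485,"gripper":0.6},{"travel":[0,-4.7,0],"twist":0,"gripper":0.6},{"travel":[0,-4.7,0],"twist":0,"gripper":0.6},{"travel":[0,-4.7,0],"twist":0,"gripper":0.6},{"travel":[0,-4.7,0],"twist":0,"gripper":0.6},{"travel":[0,-4.7,0],"twist":0,"gripper":0.6},{"travel":[0,-4.7,0],"twist":0,"gripper":0.6},{"travel":[0,-4.7,0],"twist":0,"gripper":0.6},{"travel":[0,-4.7,0],"twist":0,"gripper":0.6},{"travel":[0,-4.7,0],"twist":0,"gripper":0.6},{"travel":[0,-4.3,0],"twist":0,"gripper":0.6},{"travel":[0,0,0],"twist":0,"gripper":0.6}]'
```

```text
time: 2.62
tcp_pos: [0.4566, -0.1204, 0.2453]
tcp_rot: [-0.062, 0.998, -0.0, 0.0]
ft_force: [-0.9, 0.6, 0.4]
grip_width: 0.0683
gripper_force: 0.0
```

```bash
python3 -m creep '[{"travel":[0,0.2,-5],"twist":0,"gripper":0.6},{"travel":[0,0,-5],"twist":0,"gripper":0.6},{"travel":[0,0,-4],"twist":0,"gripper":0.6},{"travel":[0,0,-3],"twist":0,"gripper":0.6},{"travel":[0,0,-2.4],"twist":0,"gripper":0.6},{"travel":[0,0,0],"twist":0,"gripper":-1},{"travel":[0,0,0],"twist":0,"gripper":-1},{"travel":[0,0,0],"twist":0,"gripper":-1},{"travel":[0,0,0],"twist":0,"gripper":-1},{"travel":[0,0,0],"twist":0,"gripper":-1}]'
```

```text
time: 3.88
tcp_pos: [0.4568, -0.116, 0.0517]
tcp_rot: [-0.064, 0.998, -0.0, 0.0]
ft_force: [0.1, -0.3, -1.0]
grip_width: 0.0411
gripper_force: 60.4
```

```bash
python3 -m creep '[{"travel":[0,0,2],"twist":0,"gripper":-1},{"travel":[0,0,5],"twist":0,"gripper":-1},{"travel":[0,0,5],"twist":0,"gripper":-1},{"travel":[0.8,4.2,0],"twist":0,"gripper":-1},{"travel":[0.9,4.2,0],"twist":0,"gripper":-1},{"travel":[0.9,4.2,0],"twist":0,"gripper":-1},{"travel":[0.9,4.2,0],"twist":0,"gripper":-1},{"travel":[0.9,4.2,0],"twist":0,"gripper":-1},{"travel":[0.9,4.2,0],"twist":0,"gripper":-1},{"travel":[0.9,4.2,0],"twist":0,"gripper":-1},{"travel":[0.9,4.2,0],"twist":0,"gripper":-1},{"travel":[0.7,3.7,0],"twist":0,"gripper":-1},{"travel":[0,0,0],"twist":0,"gripper":-1},{"travel":[0,0,0],"twist":0,"gripper":-1}]'; python3 - <<'E'
from h import *
for n in("top","scene"): cv2.imwrite(f"pics/{n}1.png",vision.camera(n)[:,:,::-1])
E
```

```text
time: 5.62
tcp_pos: [0.5341, 0.2567, 0.1711]
tcp_rot: [-0.064, 0.998, -0.0, -0.0]
ft_force: [-0.3, -0.7, -1.6]
grip_width: 0.0407
gripper_force: 61.0
```

View pics/scene1.png

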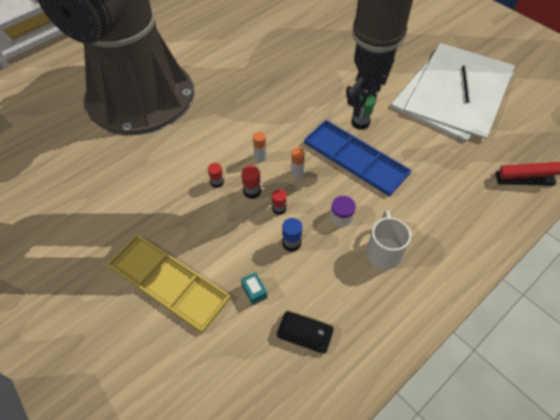

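The scene view shows the green stamp held upright at (362,110), above the blue tray. I'll lower it now.

```bash
python3 -m creep '[{"travel":[0.1,0,-4],"twist":0,"gripper":-1},{"travel":[0,0,-4],"twist":0,"gripper":-1},{"travel":[0,0,-2],"twist":0,"gripper":-1},{"travel":[0,0,-1],"twist":0,"gripper":-1},{"travel":[0,0,-0.4],"twist":0,"gripper":-1},{"travel":[0,0,0],"twist":0,"gripper":-1},{"travel":[0,0,0],"twist":0,"gripper":-1}]'
```

```text
time: 6.6
tcp_pos: [0.5361, 0.2572, 0.0581]
tcp_rot: [-0.064, 0.998, 0.0, 0.001]
ft_force: [-0.2, -1.0, -2.0]
grip_width: 0.0405
gripper_force: 61.0
```

```bash
python3 -m creep '[{"travel":[0,0,0],"twist":0,"gripper":0.3},{"travel":[0,0,0],"twist":0,"gripper":0.6},{"travel":[0,0,0],"twist":0,"gripper":0.6},{"travel":[0,0,4],"twist":0,"gripper":0.6},{"travel":[0,0,5],"twist":0,"gripper":0.6},{"travel":[0,0,2.5],"twist":0,"gripper":0.6},{"travel":[-1.5,-3.3,0],"twist":0,"gripper":0.4},{"travel":[-1.5,-3.3,0],"twist":0,"gripper":0.4},{"travel":[-1.5,-3.3,0],"twist":0,"gripper":0.4},{"travel":[-1.6,-3.2,0],"twist":0,"gripper":0.4},{"travel":[0,0,0],"twist":0,"gripper":0.4}]'
```

```text
time: 7.98
tcp_pos: [0.4733, 0.1244, 0.1724]
tcp_rot: [-0.063, 0.998, -0.0, -0.001]
ft_force: [0.5, -0.1, -0.7]
grip_width: 0.0596
gripper_force: 0.0
```

```bash
python3 -m creep '[{"travel":[0,0.2,-4],"twist":0,"gripper":0.4},{"travel":[0,0,-4],"twist":0,"gripper":0.4},{"travel":[0,0,-3],"twist":0,"gripper":0.4},{"travel":[0,0,-1.2],"twist":0,"gripper":0.4},{"travel":[0,0,0],"twist":0,"gripper":0.4},{"travel":[0,0,0],"twist":0,"gripper":-1},{"travel":[0,0,0],"twist":0,"gripper":-1},{"travel":[0,0,0],"twist":0,"gripper":-1},{"travel":[0,0,0],"twist":0,"gripper":-1},{"travel":[0,0,0],"twist":0,"gripper":-1}]'; python3 - <<'E'
from h import *
cv2.imwrite("pics/scene2.png",cv2.resize(vision.camera("scene")[60:260,200:440,::-1],None,fx=2.5,fy=2.5))
E
```

```text
time: 9.22
tcp_pos: [0.4754, 0.1282, 0.0513]
tcp_rot: [-0.064, 0.998, 0.0, 0.001]
ft_force: [-0.8, 0.8, 9.2]
grip_width: 0.029
gripper_force: 58.6
```

View pics/scene2.png

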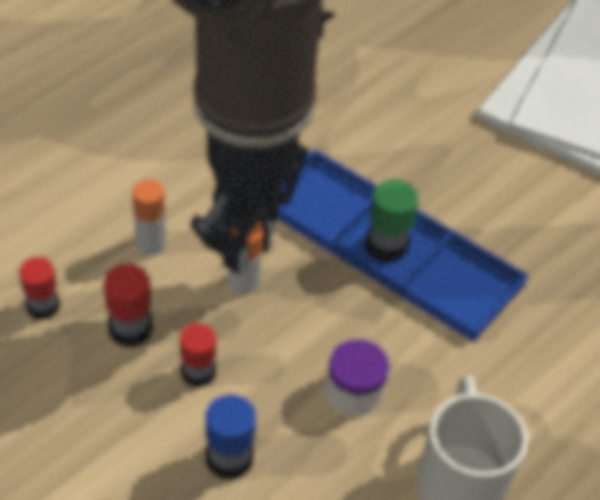

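The green stamp stands in the blue tray's middle compartment (crop 393,220) and the glue stick is gripped (245,260). It goes in the near end.

```bash
python3 -m creep '[{"travel":[0,0,2],"twist":0,"gripper":-1},{"travel":[0,0,4],"twist":0,"gripper":-1},{"travel":[0,0,4],"twist":0,"gripper":-1},{"travel":[-0.7,4,0],"twist":0,"gripper":-1},{"travel":[-0.7,4,0],"twist":0,"gripper":-1},{"travel":[-0.7,3.9,0],"twist":0,"gripper":-1},{"travel":[0,0,0],"twist":0,"gripper":-1},{"travel":[0,0,-4],"twist":0,"gripper":-1},{"travel":[0,0,-3.5],"twist":0,"gripper":-1},{"travel":[0,0,-1.5],"twist":0,"gripper":-1},{"travel":[0,0,-0.5],"twist":0,"gripper":-1},{"travel":[0,0,0],"twist":0,"gripper":-1},{"travel":[0,0,0],"twist":0,"gripper":-1}]'
```

```text
time: 10.9
tcp_pos: [0.4542, 0.2471, 0.0562]
tcp_rot: [-0.063, 0.998, 0.0, 0.001]
ft_force: [0.2, -0.3, -0.4]
grip_width: 0.0286
gripper_force: 59.3
```

```bash
python3 -m creep '[{"travel":[0,0,0],"twist":0,"gripper":0},{"travel":[0,0,0],"twist":0,"gripper":0.3},{"travel":[0,0,0],"twist":0,"gripper":0.3},{"travel":[0,0,4],"twist":0,"gripper":0.3},{"travel":[0,0,5],"twist":0,"gripper":0.3},{"travel":[0,0,4],"twist":0,"gripper":0.3},{"travel":[2,-4.3,0],"twist":-0.04,"gripper":0.2},{"travel":[2,-4.3,0],"twist":-0.04,"gripper":0.2},{"travel":[2,-4.3,0],"twist":-0.04,"gripper":0.2},{"travel":[2,-4.3,0],"twist":-0.04,"gripper":0.2},{"travel":[2,-4.3,0],"twist":-0.04,"gripper":0.2},{"travel":[2,-4.3,0],"twist":-0.04,"gripper":0.2},{"travel":[2,-4.3,0],"twist":-0.04,"gripper":0.2},{"travel":[2,-4.3,0],"twist":-0.04,"gripper":0.2},{"travel":[1.8,-4.3,0],"twist":-0.04,"gripper":0.2},{"travel":[0,0,-4],"twist":0,"gripper":0.2},{"travel":[0,0,-4],"twist":0,"gripper":0.2},{"travel":[0,0,0],"twist":0,"gripper":0.2}]'; python3 - <<'E'
from h import *
cv2.imwrite("pics/scene3.png",cv2.resize(vision.camera("scene")[120:360,120:440,::-1],None,fx=2.4,fy=2.4))
E
```

```text
time: 13.15
tcp_pos: [0.6294, -0.1395, 0.1026]
tcp_rot: [0.116, 0.993, 0.0, -0.003]
ft_force: [-0.6, -0.2, 0.5]
grip_width: 0.0512
gripper_force: 0.0
```

View pics/scene3.png

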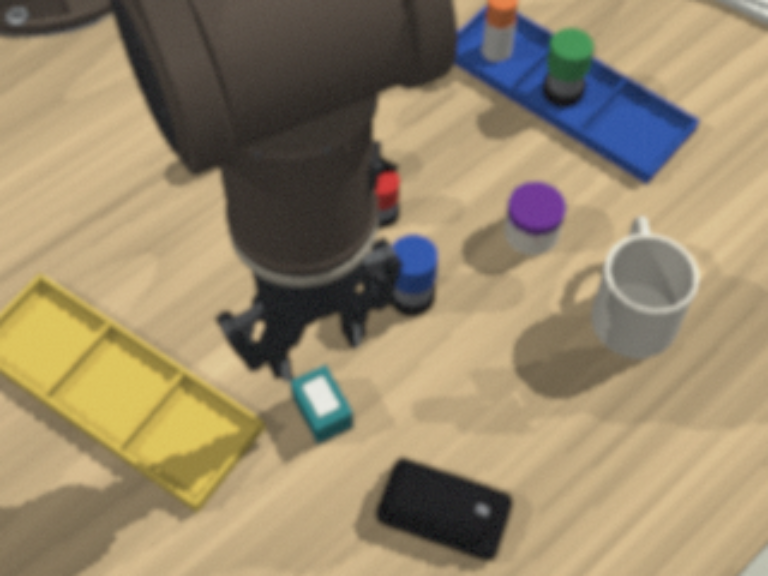

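Glue and green stamp stand in the blue tray (500,30 and 570,65). The open fingers are lined up above the box (322,400).

```bash
python3 -m creep '[{"travel":[0.2,0,-4],"twist":0,"gripper":0.2},{"travel":[0,0,-2.5],"twist":0,"gripper":0.2},{"travel":[0,0,-1.3],"twist":0,"gripper":0.2},{"travel":[0,0,0],"twist":0,"gripper":0.2}]'; python3 - <<'E'
from h import *
cv2.imwrite("pics/scene4.png",cv2.resize(vision.camera("scene")[220:360,160:350,::-1],None,fx=4,fy=4))
E
```

```text
time: 13.7
tcp_pos: [0.634, -0.14, 0.028]
tcp_rot: [0.116, 0.993, -0.0, 0.0]
ft_force: [0.4, -0.1, 0.3]
grip_width: 0.0515
gripper_force: 0.0
```

View pics/scene4.png

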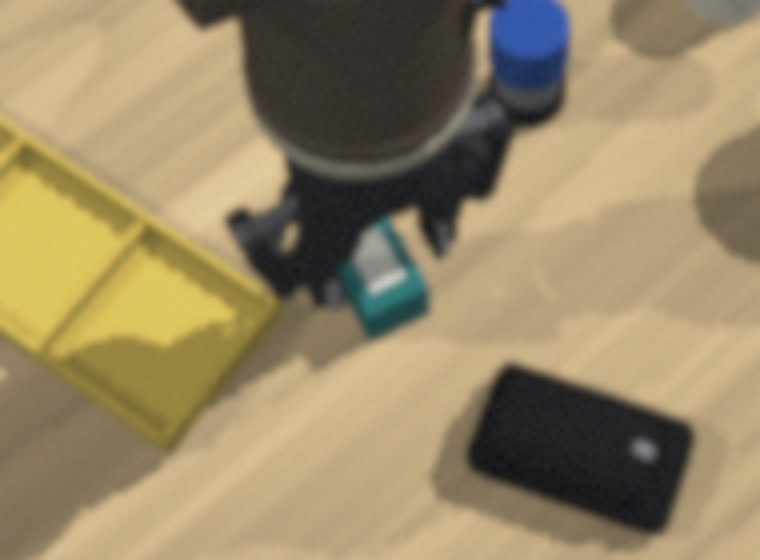

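The box (385,275) sits between the fingers and clear of the tray, so I'll close.

```bash
python3 -m creep '[{"travel":[0,0,0],"twist":0,"gripper":-1},{"travel":[0,0,0],"twist":0,"gripper":-1},{"travel":[0,0,0],"twist":0,"gripper":-1},{"travel":[0,0,0],"twist":0,"gripper":-1},{"travel":[0,0,0],"twist":0,"gripper":-1}]'
```

```text
time: 14.38
tcp_pos: [0.6345, -0.1402, 0.029]
tcp_rot: [0.116, 0.993, -0.0, 0.001]
ft_force: [-0.8, 0.5, 9.1]
grip_width: 0.0325
gripper_force: 60.5
```

```bash
python3 -m creep '[{"travel":[0,0,0],"twist":0,"gripper":0.2},{"travel":[0,0,0],"twist":0,"gripper":0.2},{"travel":[0,0,-0.6],"twist":0,"gripper":0.2},{"travel":[0,0,0],"twist":0,"gripper":0.2},{"travel":[0,0,0],"twist":0,"gripper":-1},{"travel":[0,0,0],"twist":0,"gripper":-1},{"travel":[0,0,0],"twist":0,"gripper":-1},{"travel":[0,0,0],"twist":0,"gripper":-1},{"travel":[0,0,0],"twist":0,"gripper":-1}]'
```

```text
time: 15.5
tcp_pos: [0.6336, -0.14, 0.0213]
tcp_rot: [0.116, 0.993, -0.0, 0.0]
ft_force: [0.3, -0.7, -1.0]
grip_width: 0.0334
gripper_force: 59.6
```

```bash
python3 -m creep '[{"travel":[0,0,3],"twist":0,"gripper":-1},{"travel":[0,0,6],"twist":0,"gripper":-1},{"travel":[0,0,6],"twist":0,"gripper":-1},{"travel":[-0.2,4.5,0],"twist":0.04,"gripper":-1},{"travel":[-0.2,4.5,0],"twist":0.04,"gripper":-1},{"travel":[-0.2,4.5,0],"twist":0.04,"gripper":-1},{"travel":[-0.2,4.5,0],"twist":0.04,"gripper":-1},{"travel":[-0.2,4.5,0],"twist":0.04,"gripper":-1},{"travel":[-0.2,4.5,0],"twist":0.04,"gripper":-1},{"travel":[-0.2,4.5,0],"twist":0.04,"gripper":-1},{"travel":[-0.2,4.5,0],"twist":0.04,"gripper":-1},{"travel":[-0.2,4.7,0],"twist":0.04,"gripper":-1},{"travel":[0,0,-5],"twist":0,"gripper":-1},{"travel":[0,0,-4],"twist":0,"gripper":-1},{"travel":[0,0,0],"twist":0,"gripper":-1},{"travel":[0,0,0],"twist":0,"gripper":-1}]'; python3 - <<'E'
from h import *
cv2.imwrite("pics/scene5.png",cv2.resize(vision.camera("scene")[50:230,260:450,::-1],None,fx=3,fy=3))
E
```

```text
time: 17.5
tcp_pos: [0.6163, 0.2672, 0.0826]
tcp_rot: [-0.063, 0.998, 0.0, 0.001]
ft_force: [0.8, 0.3, -0.1]
grip_width: 0.0335
gripper_force: 59.9
```

View pics/scene5.png

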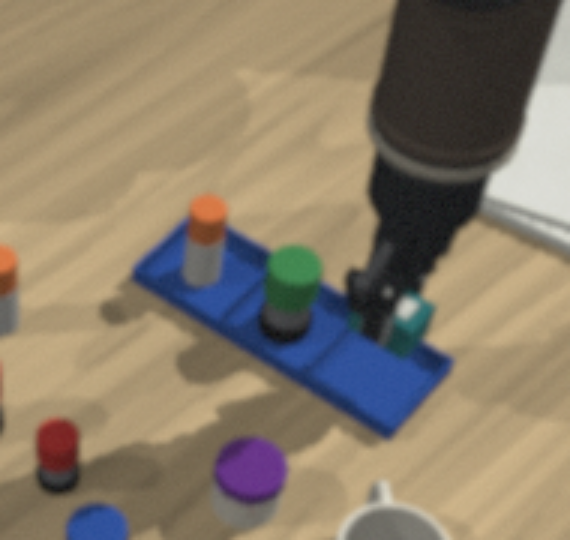

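The box is held level (395,315) above the blue tray's far compartment.

```bash
python3 -m creep '[{"travel":[0,0,-3],"twist":0,"gripper":-1},{"travel":[0,0,-1.7],"twist":0,"gripper":-1},{"travel":[0,0,-0.7],"twist":0,"gripper":-1},{"travel":[0,0,-0.2],"twist":0,"gripper":-1},{"travel":[0,0,0],"twist":0,"gripper":-1},{"travel":[0,0,0],"twist":0,"gripper":-1}]'
```

```text
time: 18.3
tcp_pos: [0.6159, 0.2672, 0.0259]
tcp_rot: [-0.064, 0.998, 0.0, 0.0]
ft_force: [0.7, 0.1, -1.5]
grip_width: 0.0329
gripper_force: 59.9
```

```bash
python3 -m creep '[{"travel":[0,0,0],"twist":0,"gripper":0.1},{"travel":[0,0,0],"twist":0,"gripper":0.1},{"travel":[0,0,0],"twist":0,"gripper":0.1},{"travel":[0,0,4],"twist":0,"gripper":0.1},{"travel":[0,0,6],"twist":0,"gripper":0.4},{"travel":[0,0,5],"twist":0,"gripper":0.5},{"travel":[-2.5,-3.6,0],"twist":0.015,"gripper":0.5},{"travel":[-2.5,-3.6,0],"twist":0.015,"gripper":0.5},{"travel":[-2.5,-3.6,0],"twist":0.015,"gripper":0.5},{"travel":[-2.4,-3.6,0],"twist":0.015,"gripper":0.5},{"travel":[-2.4,-3.6,0],"twist":0.015,"gripper":0.5},{"travel":[-2.4,-3.6,0],"twist":0.015,"gripper":0.5},{"travel":[-2.4,-3.7,0],"twist":0.015,"gripper":0.5},{"travel":[0,0,0],"twist":0,"gripper":0.5},{"travel":[0,0,0],"twist":0,"gripper":0.5}]'
```

```text
time: 20.18
tcp_pos: [0.4452, 0.014, 0.1756]
tcp_rot: [-0.115, 0.993, -0.0, 0.0]
ft_force: [0.1, 0.1, 0.4]
grip_width: 0.0639
gripper_force: 0.0
```

```bash
python3 -m creep '[{"travel":[-0.1,0,-4],"twist":0,"gripper":0.5},{"travel":[0,0,-4],"twist":0,"gripper":0.5},{"travel":[0,0,-3],"twist":0,"gripper":0.5},{"travel":[0,0,-1.4],"twist":0,"gripper":0.5},{"travel":[0,0,0],"twist":0,"gripper":0.5},{"travel":[0,0,0],"twist":0,"gripper":-1},{"travel":[0,0,0],"twist":0,"gripper":-1},{"travel":[0,0,0],"twist":0,"gripper":-1},{"travel":[0,0,0],"twist":0,"gripper":-1},{"travel":[0,0,0],"twist":0,"gripper":-1}]'; python3 - <<'E'
from h import *
cv2.imwrite("pics/scene6.png",cv2.resize(vision.camera("scene")[90:270,180:430,::-1],None,fx=3,fy=3))
E
```

```text
time: 21.42
tcp_pos: [0.4444, 0.0141, 0.0525]
tcp_rot: [-0.116, 0.993, -0.0, 0.001]
ft_force: [-1.5, 2.6, 8.1]
grip_width: 0.0406
gripper_force: 59.9
```

View pics/scene6.png

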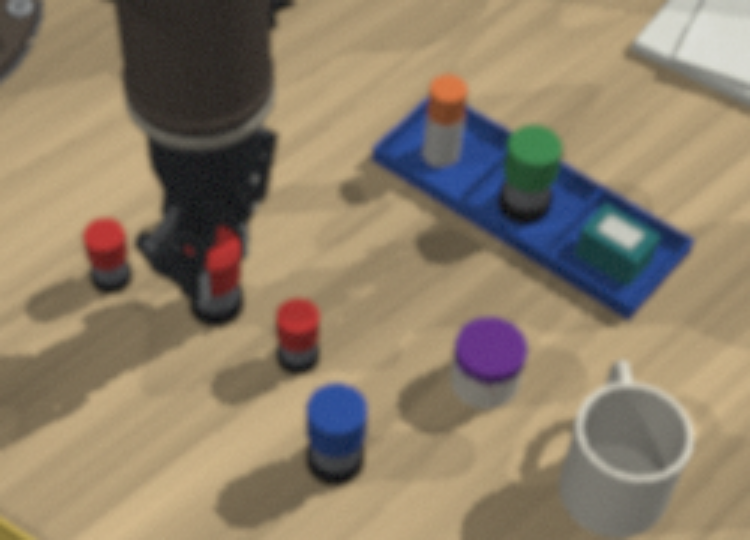

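The blue kit is complete and upright, and the large red stamp is gripped (220,270). It goes to the yellow tray's middle compartment.

```bash
python3 -m creep '[{"travel":[0,0,2],"twist":0,"gripper":-1},{"travel":[0,0,5],"twist":0,"gripper":-1},{"travel":[0,0,5],"twist":0,"gripper":-1},{"travel":[0.8,-3.9,0],"twist":0,"gripper":-1},{"travel":[0.8,-3.9,0],"twist":0,"gripper":-1},{"travel":[0.8,-3.9,0],"twist":0,"gripper":-1},{"travel":[0.8,-3.9,0],"twist":0,"gripper":-1},{"travel":[0.8,-3.9,0],"twist":0,"gripper":-1},{"travel":[0.8,-3.9,0],"twist":0,"gripper":-1},{"travel":[1,-3.8,0],"twist":0,"gripper":-1},{"travel":[0,0,0],"twist":0,"gripper":-1},{"travel":[0,0,-4],"twist":0,"gripper":-1},{"travel":[0,0,-4],"twist":0,"gripper":-1},{"travel":[0,0,-2.5],"twist":0,"gripper":-1},{"travel":[0,0,-1],"twist":0,"gripper":-1},{"travel":[0,0,0],"twist":0,"gripper":-1},{"travel":[0,0,0],"twist":0,"gripper":-1}]'
```

```text
time: 23.6
tcp_pos: [0.502, -0.2579, 0.0573]
tcp_rot: [-0.116, 0.993, -0.0, 0.0]
ft_force: [-0.6, 0.3, -0.6]
grip_width: 0.0406
gripper_force: 62.9
```

```bash
python3 -m creep '[{"travel":[0,0,0],"twist":0,"gripper":0.3},{"travel":[0,0,0],"twist":0,"gripper":0.6},{"travel":[0,0,0],"twist":0,"gripper":0.6},{"travel":[0,0,4],"twist":0,"gripper":0.6},{"travel":[0,0,5],"twist":0,"gripper":0.8},{"travel":[0,0,3],"twist":0,"gripper":0.8},{"travel":[1.4,4.1,0],"twist":0,"gripper":0.8},{"travel":[1.4,4.1,0],"twist":0,"gripper":0.8},{"travel":[1.4,4.1,0],"twist":0,"gripper":0.8},{"travel":[1.4,4.1,0],"twist":0,"gripper":0.8},{"travel":[1.4,4.1,0],"twist":0,"gripper":0.8},{"travel":[1.4,4.2,0],"twist":0,"gripper":0.8},{"travel":[1.4,4.2,0],"twist":0,"gripper":0.8},{"travel":[1.4,4.2,0],"twist":0,"gripper":0.8},{"travel":[1.4,4.2,0],"twist":0,"gripper":0.8},{"travel":[0,0,-4],"twist":0,"gripper":0.8},{"travel":[0,0,-4],"twist":0,"gripper":0.8},{"travel":[0,0,0],"twist":0,"gripper":0.8},{"travel":[0,0,0],"twist":0,"gripper":0.8}]'; python3 - <<'E'
from h import *
cv2.imwrite("pics/scene7.png",cv2.resize(vision.camera("scene")[110:350,90:430,::-1],None,fx=2.3,fy=2.3))
E
```

```text
time: 25.98
tcp_pos: [0.6282, 0.115, 0.0975]
tcp_rot: [-0.116, 0.993, 0.0, 0.0]
ft_force: [0.3, -0.9, 0.1]
grip_width: 0.077
gripper_force: 0.0
```

View pics/scene7.png

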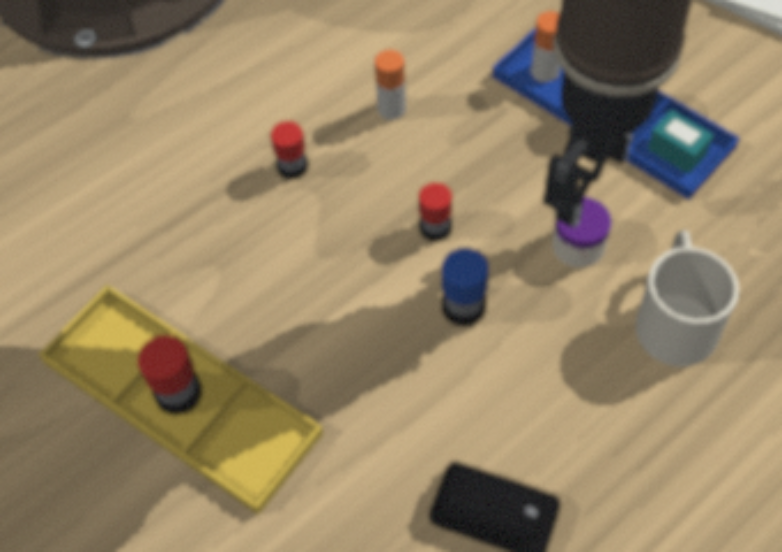

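The red stamp stands in the yellow middle compartment (172,375) and the gripper is over the tub (582,230).

```bash
python3 -m creep '[{"travel":[-0.1,0,-3],"twist":0,"gripper":0.8},{"travel":[0,0,-2.5],"twist":0,"gripper":0.8},{"travel":[0,0,-1.1],"twist":0,"gripper":0.8},{"travel":[0,0,0],"twist":0,"gripper":0.8},{"travel":[0,0,0],"twist":0,"gripper":0.8},{"travel":[0,0,0],"twist":0,"gripper":-1},{"travel":[0,0,0],"twist":0,"gripper":-1},{"travel":[0,0,0],"twist":0,"gripper":-1},{"travel":[0,0,0],"twist":0,"gripper":-1},{"travel":[0,0,0],"twist":0,"gripper":-1}]'
```

```text
time: 27.28
tcp_pos: [0.6271, 0.1151, 0.0315]
tcp_rot: [-0.116, 0.993, 0.0, 0.001]
ft_force: [-2.0, -0.6, 12.1]
grip_width: 0.0498
gripper_force: 60.1
```

```bash
python3 -m creep '[{"travel":[0,0,3],"twist":0,"gripper":-1},{"travel":[0,0,5],"twist":0,"gripper":-1},{"travel":[0,0,6],"twist":0,"gripper":-1},{"travel":[-0.5,-4.4,0],"twist":0,"gripper":-1},{"travel":[-0.5,-4.4,0],"twist":0,"gripper":-1},{"travel":[-0.5,-4.4,0],"twist":0,"gripper":-1},{"travel":[-0.6,-4.4,0],"twist":0,"gripper":-1},{"travel":[-0.6,-4.4,0],"twist":0,"gripper":-1},{"travel":[-0.6,-4.4,0],"twist":0,"gripper":-1},{"travel":[-0.6,-4.5,0],"twist":0,"gripper":-1},{"travel":[-0.6,-4.5,0],"twist":0,"gripper":-1},{"travel":[0,0,0],"twist":0,"gripper":-1},{"travel":[0,0,-5],"twist":0,"gripper":-1},{"travel":[0,0,-4],"twist":0,"gripper":-1},{"travel":[0,0,0],"twist":0,"gripper":-1},{"travel":[0,0,0],"twist":0,"gripper":-1}]'; python3 - <<'E'
from h import *
cv2.imwrite("pics/scene8.png",cv2.resize(vision.camera("scene")[190:350,90:290,::-1],None,fx=3,fy=3))
E
```

```text
time: 29.28
tcp_pos: [0.5824, -0.2388, 0.0817]
tcp_rot: [-0.116, 0.993, -0.0, 0.001]
ft_force: [0.0, -0.0, -0.7]
grip_width: 0.0503
gripper_force: 62.7
```

View pics/scene8.png

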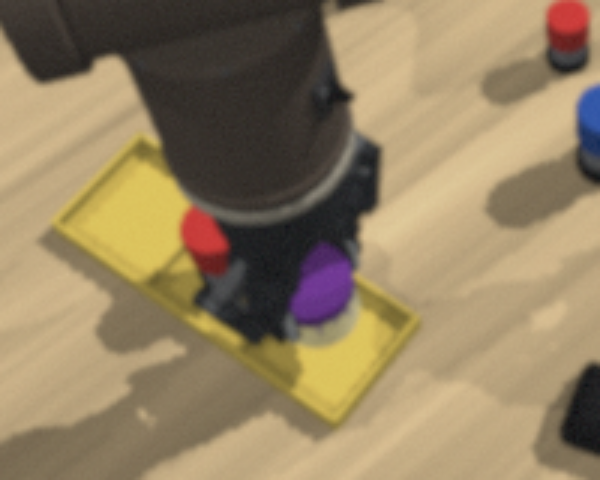

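Tub is over the far compartment (325,290), but the lid looks a little slanted. I'll check that up close.

```bash
python3 - <<'E'
from h import *
cv2.imwrite("pics/scene9.png",cv2.resize(vision.camera("scene")[255:325,160:240,::-1],None,fx=8,fy=8,interpolation=cv2.INTER_CUBIC))
E
```

```text
(no output)
```

View pics/scene9.png

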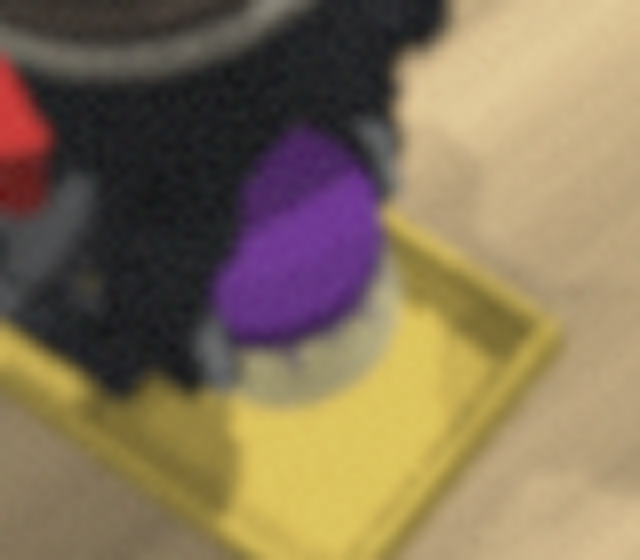

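The tub has pitched slightly in the pads, with its bottom swung outward. I'll lower it gently so the floor levels it, and watch the force.

```bash
python3 -m creep '[{"travel":[0,0,-2],"twist":0,"gripper":-1},{"travel":[0,0,-1],"twist":0,"gripper":-1},{"travel":[0,0,-0.4],"twist":0,"gripper":-1},{"travel":[0,0,0],"twist":0,"gripper":-1}]'
```

```text
time: 29.88
tcp_pos: [0.5813, -0.2389, 0.0458]
tcp_rot: [-0.116, 0.993, 0.0, -0.0]
ft_force: [1.0, -0.2, -0.2]
grip_width: 0.0502
gripper_force: 62.7
```

```bash
python3 -m creep '[{"travel":[0,0,-0.3],"twist":0,"gripper":-1},{"travel":[0,0,-0.2],"twist":0,"gripper":-1},{"travel":[0,0,0],"twist":0,"gripper":-1}]'
```

```text
time: 30.25
tcp_pos: [0.5816, -0.239, 0.0413]
tcp_rot: [-0.116, 0.993, 0.0, -0.0]
ft_force: [0.0, 0.0, -0.4]
grip_width: 0.0502
gripper_force: 62.7
```

```bash
python3 -m creep '[{"travel":[0,0,-0.2],"twist":0,"gripper":-1},{"travel":[0,0,-0.2],"twist":0,"gripper":-1},{"travel":[0,0,0],"twist":0,"gripper":-1}]'
```

```text
time: 30.62
tcp_pos: [0.5815, -0.2389, 0.0371]
tcp_rot: [-0.116, 0.993, 0.0, -0.0]
ft_force: [0.3, -0.4, -1.4]
grip_width: 0.0506
gripper_force: 62.7
```

```bash
python3 -m creep '[{"travel":[0,0,-0.1],"twist":0,"gripper":-1},{"travel":[0,0,0],"twist":0,"gripper":0.5},{"travel":[0,0,0],"twist":0,"gripper":0.8},{"travel":[0,0,0],"twist":0,"gripper":0.8},{"travel":[0,0,3],"twist":0,"gripper":0.8},{"travel":[0,0,5],"twist":0,"gripper":0.8},{"travel":[0,0,6],"twist":0,"gripper":0.8},{"travel":[0,0,5],"twist":0,"gripper":0.8},{"travel":[-1,-5,0],"twist":0,"gripper":0.8},{"travel":[-1,-5,0],"twist":0,"gripper":0.8},{"travel":[-1,-5,0],"twist":0,"gripper":0.8},{"travel":[-1,-5,0],"twist":0,"gripper":0.8},{"travel":[-1,-5,0],"twist":0,"gripper":0.8},{"travel":[0,0,0],"twist":0,"gripper":0.8},{"travel":[0,0,0],"twist":0,"gripper":0.8}]'; python3 - <<'E'
from h import *
for n in("top","scene"): cv2.imwrite(f"pics/{n}F.png",vision.camera(n)[:,:,::-1])
E
```

```text
time: 32.5
tcp_pos: [0.5313, -0.4887, 0.2259]
tcp_rot: [-0.116, 0.993, 0.0, -0.0]
ft_force: [-0.2, 1.1, -0.2]
grip_width: 0.077
gripper_force: 0.0
```

View pics/topF.png

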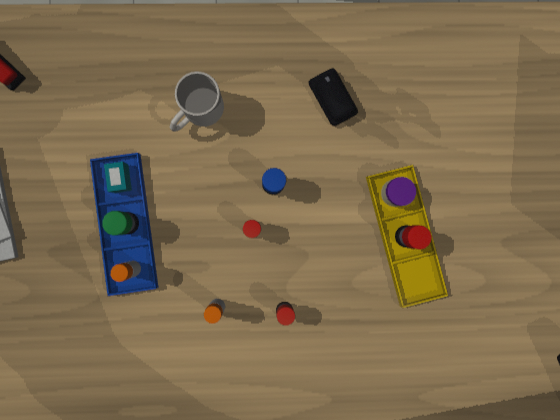

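View pics/sceneF.png

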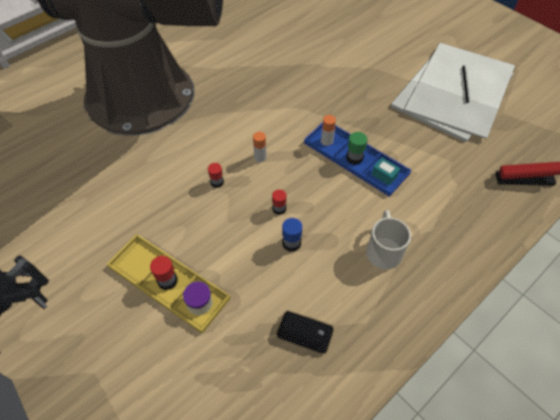

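Both kits are complete. The top view shows the staple box (115,177), green stamp (116,223) and glue (121,272) in the blue tray. The tub (401,192) and red stamp (418,237) are in the yellow tray. The blue stamp, mug and mouse have not moved.

```bash
python3 -c "
from bench import ctrl
print(ctrl.hand_in())"
```

```text
the job is handed in; nothing more can be done
None
```

Both desk kits are made up and the job is handed in at about 33 s; the final pictures show everything upright in its own compartment, with the blue stamp, mug and mouse where they were.

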